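Filter the lamp and hold its shutter half open

ROBOT

A 7-joint arm with a two-finger parallel gripper is mounted at the origin on the work surface. World frame = base frame: x ahead of the robot, y to its left, z up, the work surface at z = 0. Lengths are in m, angles in rad, forces in N, time in s.
With the tool pointing down it reaches from about 0.4 to 0.85 m from the base axis. Payload 10.4 kg.
Tool frame: the origin (TCP) lies at the very end of the fingers, on their centre line; the grasp point (between the pads) lies 19 mm behind it; z points along the fingers, y is the line along which they close (so a half turn about z gives the same grasp; the last joint's range is limited). The gripper opens to 85 mm and grips with 20 to 120 N. Pads are 22 mm wide; open, the fingers measure 114 mm over their backs; the gripper's body (76 mm by 85 mm) begins 54 mm behind the grasp point. The pads swing forward as they close: fully open they stand 13 mm farther back than shut.
Start: joints at [1.158, 0.332, -0.065, 1.46, 0.022, 1.35, -0.088], TCP at [0.238, -0.578, 0.231] pointing down, gripper open.
Joint ranges: [-2.6, 2.6], [-0.5, 2.12], [-1.47, 1.34], [0.16, 2.42], [-1.27, 4.41], [0.06, 2.06], [-2.6, 2.6]. Speed limits (rad/s): [2.22, 2.22, 2.79, 2.79, 3.14, 3.14, 3.14].

INTERFACE

Orientations are given as a unit quaternion [x, y, z, w].
In Python, from workcell import manip, vision, order gives the robot as it stands. The module is installed in compiled form; this text tells all that it offers.
- The arm moves only by the tool move_arm, never from a script. Its argument "motion" is a list of rows, each a list of 3 entries, a list of its own where there are three numbers: the shift along the tool's x, y, z scaled (see below), then the turn, a rotation vector about the tool's x, y, z scaled (see below), then the opening, from -1 (shut) to 1 (fully open). In form: [[[dx, dy, dz], [wx, wy, wz], hand], ...]. A call has 1 to 12 rows; each row shifts and turns the commanded pose from where the row before left it, along the tool's axes as they then stand; what a row does not reach is not made up. The controller multiplies each number of a shift by 0.75 m and each number of a turn by pi/4 rad. A row lasts 1/10 s, in which the tool goes at most 50 mm and 8.59 degrees, less where a joint would pass 70% of its speed; a pose out of reach is approached as far as the arm can. A call with a number of a shift or a turn outside -1 to 1 is refused whole. A call with a gripper value outside its range is refused whole. The fingers move at their own pace and stop on an object; "newtons" is the grip in N (left out, the last holds). Time passes only in rows, so rows that do not move let the fingers close. It gives the time, the measured TCP pose, the force, the opening and the grip force at its end, in the units of the state.
- manip.get_obs(): the state, without advancing time (a new reading comes with each control period).
- vision.camera(name): name is "scene" or "top" or "wrist"; returns a dict with "pixels" (480x640x3 uint8, red, green, blue), "fx", "fy", "cx", "cy" (pixels), "R" (3x3) and "t" (3): a world point X has camera coordinates R X + t. Camera axes: x right, y down, z forward; pixel columns grow to the right and rows downward; lengths in m; the calibration is good to about 2 mm. A picture is of the moment at which its call begins. There is no depth.
- order.hand_in(): hands the job in; it is judged then, once.
The state is a dict: "clock": time; "joint_pos": joint angles; "joint_velocities": joint speeds; "tau": joint torques, N m; "position": TCP position; "ee_rot": TCP orientation; "ft_force": force on the tool from outside, world axes, zero at the start; "torque": the same for the moment, N m; "grip_width": opening from 0.0 (shut) to 1.0 (fully open); "grasp_force": force on a finger pad.
Only numpy, scipy, OpenCV 4.12 (cv2) and the standard library are available. Lean on these libraries where they do the work, as an engineer would, in place of code of your own. Each camera call takes 0.05 s, during which the arm holds its last target. There are 200 camera calls.

TASK

With the lamp's sprung shutter still closed, hang the amber filter saddle over the steel bar so that it straddles the bar squarely, centred in front of the lamp's window, and let go of it. Then take the shutter's tab and slide it against its spring to half travel (the long line on the scale), never beyond three quarters of its travel, and finish while still holding it there: do not let go. Leave the jars, the tube rack and the flask where they stand.

Things in the scene. Friction and masses are not known exactly. Their poses are not given: they have to be found in the camera images.
- lamp: Fixed lamp bench. Origin on the table below the middle of the window face; +x the way the light shines (away from the robot), +y the way the shutter opens, z up. Base plate 420 x 270 x 8 mm (x -170 to 250). Black housing x -155 to 0, y -130 to 130, top 150 mm above the table. An upright glass plate 100 mm wide stands at x 215, top at 120 mm.
- window (a point): Middle of the white window, 80 x 50 mm, in the housing's +x face, 105 mm above the table, behind the steel shutter; axes as the lamp's.
- half_mark (a point): Long black line of the scale on the housing's top, beside the tab: half travel of the tab's middle, at y 0 in the lamp's frame. Short lines mark the tab's middle at y -40 (closed), -20, 20 and 40 (fully open).
- bar_mid (a point): Middle of the bar's axis, in line with the window's middle; axes as the lamp's. Round steel bar 12 mm thick along y, 90 mm in front of the window face (x 90 in the lamp's frame), axis 150 mm above the table; straight from y -103 to 103, then bent down into posts at y -115 and 115.
- saddle: Loose filter saddle, about 140 g, upright on the table at the start. Seen along y an upside-down V: two amber panes 90 mm wide (y), 75 tall, 4 thick, splayed in x, joined by a bridge on top. Space between panes 18 mm under the bridge, 47 mm at the feet; 58 mm outside. Origin at foot level in the middle, z up. Either way round will do on the bar; hung, its bridge lies on the bar.
- saddle_fin (a point): Grip point, 103 mm above the feet, in the fin that stands on the bridge: 10 mm thick in x, 40 mm long in y, from 81 to 116 mm above the feet; pinch across x.
- saddle_bridge (a point): Middle of the underside of the saddle's bridge, 75 mm above the feet.
- shutter (a joint): The shutter's travel, m: 0 closed (at the start), 0.08 stop fully open, 0.04 half travel. It slides along the lamp's +y. Spring pushes it shut: 3 N at closed, about 9 N at half, 15 N fully open; shuts by itself when released.
- tab_grip (a point): Grip point in the shutter's steel tab, 177 mm above the table; axes as the lamp's; pinch across y. The tab is an upright block 28 mm (x) x 12 mm (y, the travel) x 38 mm tall, from 154 to 192 mm above the table, standing over the front edge of the housing at x 6 in the lamp's frame, y -40 (closed) to 40 (open).
- jar: Squat lidded glass jar, 70 mm across, 78 mm high, near the saddle. Leave alone. Origin under its middle.
- tall_jar: Taller lidded glass jar, 74 mm across, 95 mm high. Leave alone. Origin under its middle.
- rack: Blue tube rack 70 x 200 x 28 mm (tubes to 38 mm). Leave alone. Origin under its middle.
- flask: Stoppered conical flask, 80 mm across, 126 mm high. Leave alone. Origin under its middle.

How it is judged:
By the outcome, as a careful person would: the job done as asked, in the order asked, and still so for the second after the job is handed in, while the arm keeps its last pose, push and grip.
It also fails if it takes over 48 s, if anything falls off the work surface, if the arm or the gripper's body presses on something with over 40 N, if the wrist force passes 120 N, or if a joint passes its speed limit or range.

## Working session

There is one attempt and no reset: what is moved stays moved. The work goes in short steps, Python scripts to look and compute and a tool call to move; the robot and the scene stay as the last step left them, time stands still between calls to the robot, and variables do not carry over. Pictures are saved under pics/ and viewed, at most 13 in all, crops included, and the job is handed in when it is done.

Besides the shell and the picture viewer there is one more tool, called after "Emit:" as name(argument=value, ...), one argument or row to a line, values as JSON. move_arm: Moves the arm, as the interface text tells. Its arguments: {"type":"object","properties":{"motion":{"type":"array"},"newtons":{"type":"number"}},"required":["motion"]}

```bash
mkdir -p pics; python3 - <<'E'
from workcell import manip, vision
import cv2,pickle
o=manip.get_obs();print(o)
d={}
for n in("scene","top"):
    c=vision.camera(n);d[n]=c;cv2.imwrite(f"pics/{n}0.png",c["pixels"][:,:,::-1]);print(n,c["fx"],c["fy"],c["cx"],c["cy"],c["R"],c["t"])
pickle.dump(d,open("v0.pkl","wb"))
E
```

```text
{'clock': 0.0, 'joint_pos': array([ 1.15839124,  0.33287674, -0.06468528,  1.46095597,  0.02160975,
        1.3498979 , -0.08848277]), 'joint_velocities': array([ 1.36005396e-04,  3.92025710e-04,  7.20995198e-05,  4.49890308e-04,
        1.22284012e-03, -1.53960284e-03, -1.16482074e-03]), 'tau': array([-1.66521486e-04, -6.25440288e+01,  4.87859524e-02, -3.91593039e+01,
        1.62003923e-02,  9.97280935e-03, -3.38727216e-05]), 'position': array([ 0.23734358, -0.57776848,  0.23050587]), 'ee_rot': array([ 9.81063704e-01,  1.93683994e-01, -1.79510456e-04, -6.98409024e-04]), 'ft_force': array([-0.98733157,  1.3841629 ,  0.09968841]), 'torque': array([ 5.35213272e-05, -8.97836977e-03, -2.75622029e-02]), 'grasp_force': 0.0, 'grip_width': 1.0014271636945673}
scene 443.4583492877506 443.4583492877506 316.19414522735116 241.57436986117602 [[-0.7699441   0.63785648 -0.01803326]
 [ 0.4432554   0.51428822 -0.73418817]
 [-0.45903239 -0.57327719 -0.67870651]] [ 0.3927713  -0.06221602  1.43233982]
top 555.5667325833199 555.5667325833199 315.6994868508562 240.37687691263233 [[ 0.00402088 -0.99987843 -0.01506486]
 [-0.98372863 -0.00124911 -0.17965642]
 [ 0.17961576  0.01554211 -0.98361406]] [-0.06692653  0.46508923  1.55995506]
```

View pics/scene0.png

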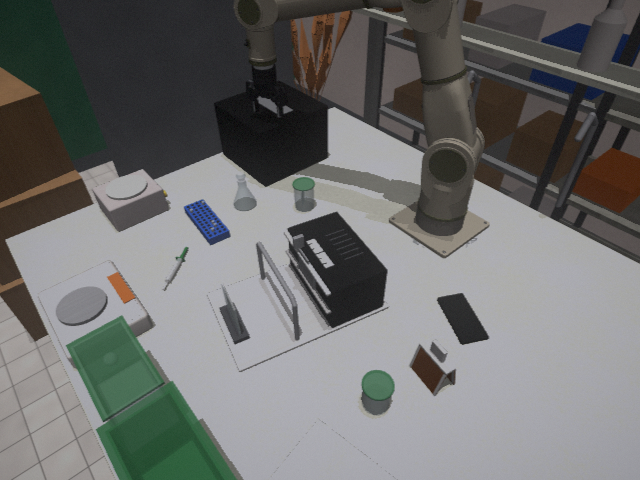

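View pics/top0.png

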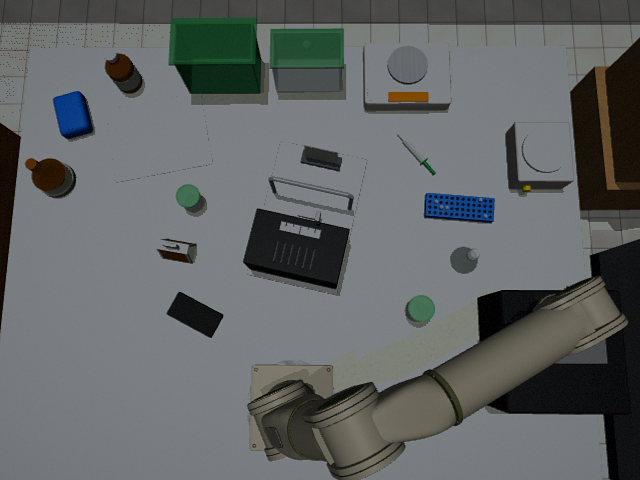

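The scene view shows the saddle near (433,368), the jar at (377,390) and the lamp at about (300,280). The top view shows the saddle at (178,250), the jar at (188,197), the lamp housing at (297,247), the bar at (312,192) and the tab near (318,217). I'll enlarge these areas.

```bash
python3 - <<'E'
import pickle,cv2,numpy as np
d=pickle.load(open("v0.pkl","rb"))
def crop(n,x,y,w,h,s):
    return cv2.resize(d[n]["pixels"][y:y+h,x:x+w,::-1],None,fx=s,fy=s,interpolation=cv2.INTER_CUBIC)
im=np.zeros((600,800,3),np.uint8)
def put(a,x,y): im[y:y+a.shape[0],x:x+a.shape[1]]=a
put(crop("top",240,170,130,75,3),0,0)      # 390x225
put(crop("top",150,230,60,40,6),400,0)     # 360x240
put(crop("scene",250,200,100,85,4),0,245)  # 400x340
put(crop("scene",400,335,65,60,6),405,240) # 390x360
cv2.imwrite("pics/comp.png",im)
E
```

```text
(no output)
```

View pics/comp.png

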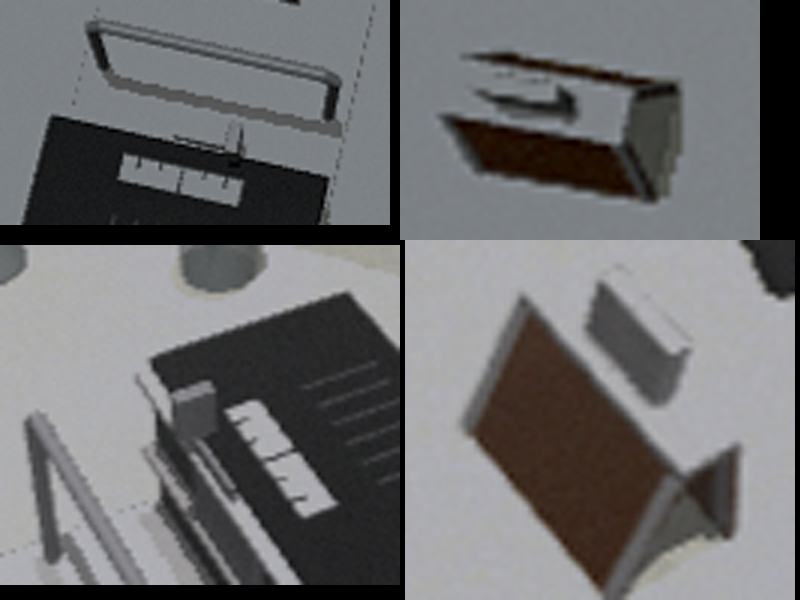

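The composite shows:
- **Top-view bar:** corners at about (270.7,178.3) and (352.7,196).
- **Tab:** top at about (319,212) in the top view.
- **Saddle:** bridge with corners at about (162,239)–(195,244).
- **Fin:** top centre at about (440,347) in the scene view.

```bash
cat > h.py <<'E'
import numpy as np, cv2, pickle
from scipy.spatial.transform import Rotation as Rn
def ray(c,p):
    u=np.array([(p[0]-c["cx"])/c["fx"],(p[1]-c["cy"])/c["fy"],1.]); R=np.array(c["R"]);o=-R.T@np.array(c["t"]); v=R.T@u
    return o,v/np.linalg.norm(v)
def onz(c,p,z):
    o,v=ray(c,p); return o+v*(z-o[2])/v[2]
def tri(*cp):
    A=np.zeros((3,3));b=np.zeros(3);rs=[ray(c,p) for c,p in cp]
    for o,v in rs:
        P=np.eye(3)-np.outer(v,v);A+=P;b+=P@o
    X=np.linalg.solve(A,b); return X,max(np.linalg.norm((np.eye(3)-np.outer(v,v))@(X-o)) for o,v in rs)
def proj(c,X):
    q=np.array(c["R"])@X+np.array(c["t"]); return np.array([c["fx"]*q[0]/q[2]+c["cx"],c["fy"]*q[1]/q[2]+c["cy"]])
E
python3 - <<'E'
from h import *
np.set_printoptions(precision=4,suppress=True)
d=pickle.load(open("v0.pkl","rb"));T=d["top"];S=d["scene"]
t=lambda x,y:(240+x/3-.33,170+y/3-.33)
L,R=onz(T,t(92,25),.156),onz(T,t(338,78),.156);print("bar",L,R,np.linalg.norm(L-R),(L+R)/2,np.degrees(np.arctan2(-(L-R)[0],(L-R)[1])))
hl,hr=onz(T,t(52,116),.15),onz(T,t(328,178),.15);print("housing",hl,hr,np.linalg.norm(hl-hr),(hl+hr)/2,np.degrees(np.arctan2(-(hl-hr)[0],(hl-hr)[1])))
s=lambda x,y:(250+x/4,200+(y-245)/4)
print("tab top", onz(T,t(235,124),.192), onz(S,s(194,388),.192))
b=lambda x,y:(150+(x-400)/6,230+y/6)
B=[onz(T,b(*p),.08) for p in((470,57),(680,80),(625,142),(443,117))]
print("bridge",np.array(B),np.mean(B,0))
f=lambda x,y:(400+(x-405)/6,335+(y-240)/6)
print("fin",onz(S,f(645,312),.116))
a,e=onz(S,f(602,278),.116),onz(S,f(668,352),.116);print(a,e)
E
```

```text
bar [0.6175 0.0572 0.156 ] [ 0.5677 -0.1663  0.156 ] 0.2289902992082365 [ 0.5926 -0.0546  0.156 ] -12.563988547525017
housing [0.5338 0.0925 0.15  ] [ 0.4767 -0.1569  0.15  ] 0.2558635787751944 [ 0.5052 -0.0322  0.15  ] -12.887429044164854
tab top [ 0.5164 -0.0738  0.192 ] [ 0.5058 -0.0692  0.192 ]
bridge [[0.4602 0.369  0.08  ]
 [0.4494 0.2693 0.08  ]
 [0.4198 0.2939 0.08  ]
 [0.4316 0.3801 0.08  ]] [0.4402 0.3281 0.08  ]
fin [0.4459 0.3426 0.116 ]
[0.4462 0.3234 0.116 ] [0.4528 0.3584 0.116 ]
```

Emit:
move_arm(
  motion=[
    [[0.0525,-0.0335,-0.01],[0,0,0],1],
    [[0.0525,-0.0335,-0.01],[0,0,0],1],
    [[0.0525,-0.0335,-0.01],[0,0,0],1],
    [[0.0525,-0.0335,-0.01],[0,0,0],1],
    [[0.0525,-0.0335,-0.01],[0,0,0],1],
    [[0.0525,-0.0335,-0.01],[0,0,0],1],
    [[0.0525,-0.0335,-0.01],[0,0,0],1],
    [[0.0525,-0.0335,-0.01],[0,0,0],1],
    [[0.0525,-0.0335,-0.01],[0,0,0],1],
    [[0.0525,-0.0335,-0.01],[0,0,0],1],
    [[0.0525,-0.0335,-0.01],[0,0,0],1],
    [[0.0525,-0.0335,-0.01],[0,0,0],1],
  ],
)

```text
clock: 1.3
position: [0.5606, -0.1181, 0.3214]
ee_rot: [0.981, 0.194, -0.0, 0.0]
ft_force: [0.6, -1.5, -0.5]
grip_width: 0.998
grasp_force: 0.0
```

```bash
python3 - <<'E'
from h import *
from workcell import vision
c=vision.camera("wrist");pickle.dump(c,open("w1.pkl","wb"));cv2.imwrite("pics/w1.png",c["pixels"][:,:,::-1])
R=np.array(c["R"]);print(-R.T@c["t"],R[2],c["fx"],[proj(c,np.array(p)) for p in((.593,-.055,.156),(.506,-.072,.192),(.505,-.032,.15))])
E
```

```text
[ 0.62572763 -0.09172321  0.46285396] [-0.25703683 -0.10387396 -0.96080293] 414.77037632498883 [array([257.97897142, 143.73016021]), array([231.03742971, 274.52302737]), array([193.56984499, 238.39983274])]
```

View pics/w1.png

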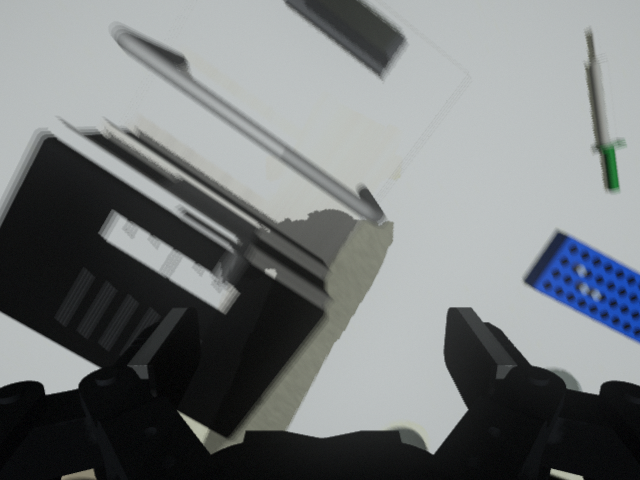

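Emit:
move_arm(
  motion=[
    [[0.0067,-0.0513,0],[0,0,-0.1667],1],
    [[0.0067,-0.0513,0],[0,0,0.1667],1],
    [[0.0067,-0.0513,0],[0,0,0],1],
    [[0.0067,-0.0513,0],[0,0,0],1],
    [[0.0067,-0.0513,0],[0,0,0],1],
    [[0.0067,-0.0513,0],[0,0,0],1],
  ],
)

```text
clock: 1.95
position: [0.4945, 0.105, 0.3211]
ee_rot: [0.981, 0.194, -0.0, 0.0]
ft_force: [1.2, 0.3, -0.1]
grip_width: 1.001
grasp_force: 0.0
```

The picture is motion-blurred, with the bar roughly from (118,28) to (375,215), so I'll remeasure the lamp once the arm has settled.

Emit:
move_arm(
  motion=[
    [[0.0074,-0.056,0],[0,0,0],1],
    [[0.0074,-0.056,0],[0,0,0],1],
    [[0.0074,-0.056,0],[0,0,0],1],
    [[0.0074,-0.056,0],[0,0,0],1],
    [[0.0074,-0.056,0],[0,0,0],1],
    [[0,0,0],[0,0,-0.189],1],
    [[0,0,0],[0,0,-0.189],1],
    [[0,0,0],[0,0,-0.189],1],
    [[0,0,0],[0,0,-0.189],1],
    [[0,0,0],[0,0,-0.189],1],
    [[0,0,0],[0,0,-0.189],1],
    [[0,0,0],[0,0,-0.189],1],
  ],
)

```text
clock: 3.15
position: [0.4411, 0.3083, 0.3209]
ee_rot: [0.753, 0.658, -0.0, 0.0]
ft_force: [-0.2, 0.0, 0.5]
grip_width: 1.001
grasp_force: 0.0
```

Emit:
move_arm(
  motion=[
    [[0,0,0],[0,0,0],1],
    [[0,0,0],[0,0,0],1],
    [[0,0,0],[0,0,0],1],
  ],
)

```text
clock: 3.45
position: [0.4412, 0.3084, 0.3212]
ee_rot: [0.757, 0.654, -0.0, 0.0]
ft_force: [-0.5, 0.0, 0.3]
grip_width: 1.0
grasp_force: 0.0
```

```bash
python3 - <<'E'
from h import *
from workcell import vision
d={}
for n in("wrist","top"): d[n]=vision.camera(n)
pickle.dump(d,open("w2.pkl","wb"));c=d["wrist"]
cv2.imwrite("pics/w2.png",c["pixels"][:,:,::-1])
R=np.array(c["R"]);print(-R.T@c["t"],R[2],[proj(c,np.array(p)) for p in((.446,.342,.116),(.44,.335,.08))])
E
```

```text
[0.45142026 0.37766776 0.46257741] [-0.04108522 -0.27333807 -0.96104022] [array([321.85520413, 165.81567886]), array([316.51090928, 170.29311063])]
```

View pics/w2.png

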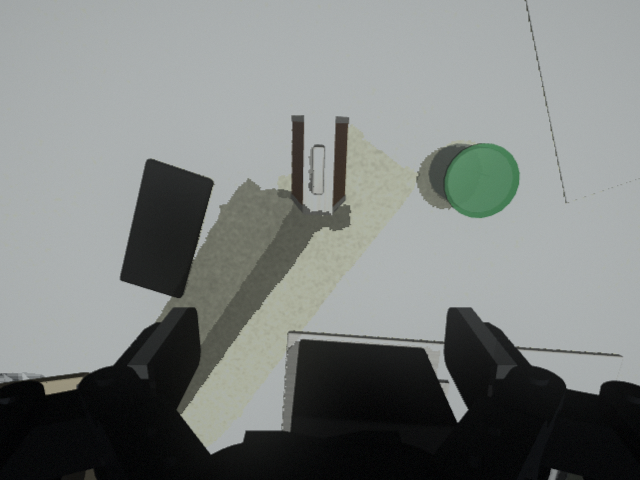

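The wrist view shows the fin top at about (318,169), the panes at x≈298 and x≈341, and the green jar lid at (482,180).

```bash
python3 - <<'E'
from h import *
d=pickle.load(open("w2.pkl","rb"));d0=pickle.load(open("v0.pkl","rb"))
c=d["wrist"]
a=cv2.resize(c["pixels"][105:225,280:360,::-1],None,fx=5,fy=5,interpolation=cv2.INTER_CUBIC)
b=cv2.resize(d["top"]["pixels"][165:240,240:370,::-1],None,fx=3,fy=3,interpolation=cv2.INTER_CUBIC)
s=cv2.resize(d0["scene"]["pixels"][340:365,425:455,::-1],None,fx=13,fy=13,interpolation=cv2.INTER_CUBIC)
im=np.zeros((600,800,3),np.uint8);im[:600,:400]=a;im[:225,405:795]=b;im[230:555,405:795]=s
cv2.imwrite("pics/c2.png",im)
hsv=cv2.cvtColor(c["pixels"],cv2.COLOR_RGB2HSV);print(hsv[150,297],hsv[150,340])
m=((hsv[...,0]<15)&(hsv[...,1]>90)&(hsv[...,2]>25)).astype(np.uint8)
for k in cv2.findContours(m,cv2.RETR_EXTERNAL,cv2.CHAIN_APPROX_NONE)[0]:
    if cv2.contourArea(k)>150: print(cv2.minAreaRect(k),k.reshape(-1,2).min(0),k.reshape(-1,2).max(0))
E
```

```text
[10 54 57] [11 72 60]
```

View pics/c2.png

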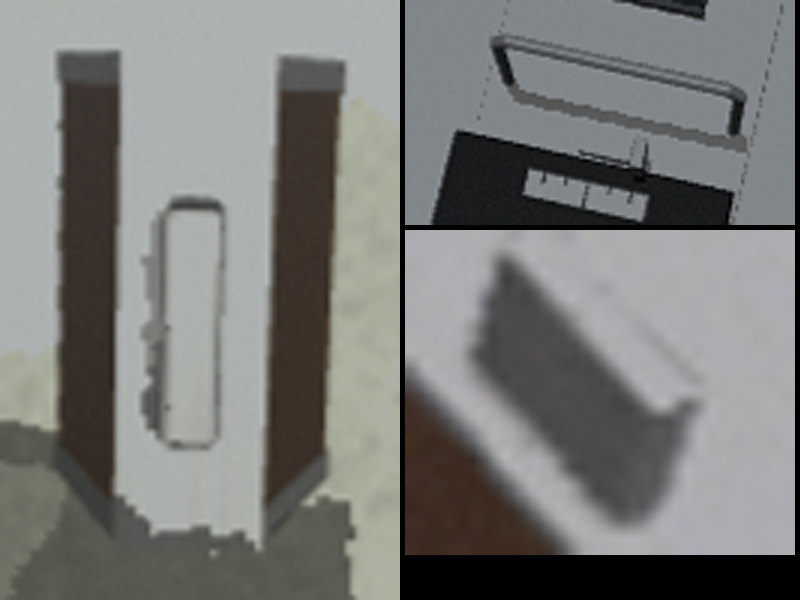

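The fin top in the crop has corners at about (166,208), (223,210), (217,445) and (162,440). In the scene crop its centre is at (603,325), which is scene pixel (440.2,347.3).

```bash
python3 - <<'E'
from h import *
np.set_printoptions(precision=4,suppress=True)
d=pickle.load(open("w2.pkl","rb"));d0=pickle.load(open("v0.pkl","rb"));c=d["wrist"];S=d0["scene"];T=d["top"]
w=lambda x,y:(280+x/5-.4,105+y/5-.4)
s=lambda x,y:(425+(x-405)/13-.46,340+(y-230)/13-.46)
print("center",tri((c,w(192,326)),(S,s(603,325))))
print("TR/near",tri((c,w(166,440-2)),(S,s(505,255))),tri((c,w(166,210)),(S,s(665,412))))
P=[onz(c,w(*p),.116) for p in((166,208),(223,210),(217,445),(162,442))];P=np.array(P);print(P,P.mean(0))
v=(P[0]+P[1]-P[2]-P[3])/2;print("fin yaw",np.degrees(np.arctan2(-v[0],v[1])),np.linalg.norm(v))
Q=[onz(c,w(*p),.0) for p in((57,50),(345,60))];print("feet",Q,np.subtract(Q[1],Q[0]))
E1=[onz(c,w(*p),.079) for p in((112,540),(120,90),(265,545),(278,95))];print("inner edges",np.array(E1))
for i in(0,2):
    v=E1[i+1]-E1[i];print(np.degrees(np.arctan2(-v[0],v[1])))
E
```

```text
center (array([0.442 , 0.3393, 0.1097]), np.float64(0.0007809606663022263))
TR/near (array([0.4346, 0.3172, 0.0968]), np.float64(0.0010444666332448385)) (array([0.4411, 0.3562, 0.101 ]), np.float64(0.0015528303562865756))
[[0.441  0.3588 0.116 ]
 [0.4502 0.3571 0.116 ]
 [0.4435 0.3189 0.116 ]
 [0.4345 0.3208 0.116 ]] [0.4423 0.3389 0.116 ]
fin yaw -9.827431314280645 0.03862057372857959
feet [array([0.4195, 0.3884, 0.    ]), array([0.4801, 0.3774, 0.    ])] [ 0.0606 -0.0111  0.    ]
inner edges [[0.4204 0.2977 0.079 ]
 [0.4349 0.3782 0.079 ]
 [0.4489 0.2925 0.079 ]
 [0.4626 0.3733 0.079 ]]
-10.204959540356
-9.659106228615693
```

Emit:
move_arm(
  motion=[
    [[0.0404,-0.0044,0],[0,0,0.0367],1],
    [[0,0,0.0587],[0,0,0],1],
    [[0,0,0.0587],[0,0,0],1],
    [[0,0,0.0587],[0,0,0],1],
    [[0,0,0.0587],[0,0,0],1],
    [[0,0,0.0587],[0,0,0],1],
    [[0,0,0.02],[0,0,0],1],
    [[0,0,0],[0,0,0],1],
    [[0,0,0],[0,0,0],1],
  ],
  newtons=40,
)

```text
clock: 4.45
position: [0.443, 0.3399, 0.088]
ee_rot: [0.765, 0.644, 0.001, -0.0]
ft_force: [0.2, 0.4, 0.5]
grip_width: 0.999
grasp_force: 0.0
```

Emit:
move_arm(
  motion=[
    [[0,0,0],[0,0,0],-1],
    [[0,0,0],[0,0,0],-1],
    [[0,0,0],[0,0,0],-1],
    [[0,0,0],[0,0,0],-1],
    [[0,0,0],[0,0,0],-1],
    [[0,0,0],[0,0,0],-1],
    [[0,0,0],[0,0,0],-1],
    [[0,0,0],[0,0,0],-1],
    [[0,0,0],[0,0,0],-1],
    [[0,0,0],[0,0,0],-1],
  ],
)

```text
clock: 5.45
position: [0.4424, 0.339, 0.0864]
ee_rot: [0.765, 0.644, 0.0, 0.0]
ft_force: [-0.5, -1.0, 5.8]
grip_width: 0.113
grasp_force: 42.8
```

Emit:
move_arm(
  motion=[
    [[0,0,-0.0522],[0,0,0],-1],
    [[0,0,-0.0522],[0,0,0],-1],
    [[0,0,-0.0522],[0,0,0],-1],
    [[0,0,-0.0522],[0,0,0],-1],
    [[0,0,-0.0522],[0,0,0],-1],
    [[0,0,-0.0522],[0,0,0],-1],
    [[0,0,0],[0,0,0.0645],-1],
    [[0,0,0],[0,0,0],-1],
  ],
)

```text
clock: 6.25
position: [0.4423, 0.3391, 0.3213]
ee_rot: [0.781, 0.624, 0.0, 0.0]
ft_force: [-0.2, 0.2, -2.1]
grip_width: 0.111
grasp_force: 42.0
```

Emit:
move_arm(
  motion=[
    [[-0.0386,0.0348,0],[0,0,0],-1],
    [[-0.0386,0.0348,0],[0,0,0],-1],
    [[-0.0386,0.0348,0],[0,0,0],-1],
    [[-0.0386,0.0348,0],[0,0,0],-1],
    [[-0.0386,0.0348,0],[0,0,0],-1],
    [[-0.0386,0.0348,0],[0,0,0],-1],
    [[-0.0386,0.0348,0],[0,0,0],-1],
    [[-0.0386,0.0348,0],[0,0,0],-1],
    [[-0.0386,0.0348,0],[0,0,0],-1],
    [[-0.0386,0.0348,0],[0,0,0],-1],
    [[-0.0386,0.0348,0],[0,0,0],-1],
    [[-0.0386,0.0348,0],[0,0,0],-1],
  ],
)

```text
clock: 7.45
position: [0.6716, -0.0704, 0.3192]
ee_rot: [0.78, 0.625, -0.001, -0.001]
ft_force: [1.1, 0.0, -1.6]
grip_width: 0.111
grasp_force: 41.9
```

Emit:
move_arm(
  motion=[
    [[0,0,0],[0,0,0],-1],
    [[0,0,0],[0,0,0],-1],
    [[0,0,0],[0,0,0],-1],
    [[0,0,0],[0,0,0],-1],
  ],
)

```text
clock: 7.85
position: [0.6711, -0.0673, 0.321]
ee_rot: [0.78, 0.626, -0.0, -0.0]
ft_force: [-0.7, -0.2, -1.5]
grip_width: 0.112
grasp_force: 41.9
```

```bash
python3 - <<'E'
from h import *
from workcell import vision
c=vision.camera("wrist");pickle.dump(c,open("w3.pkl","wb"))
cv2.imwrite("pics/w3.png",cv2.resize(c["pixels"][:,:,::-1],(800,600),interpolation=cv2.INTER_CUBIC))
R=np.array(c["R"]);print(-R.T@c["t"],[proj(c,np.array(p)) for p in((.593,-.055,.156),(.506,-.072,.192))])
E
```

```text
[0.68645359 0.00098075 0.46240414] [array([218.31932797, 223.33603041]), array([ 93.6507614 , 285.01990941])]
```

View pics/w3.png

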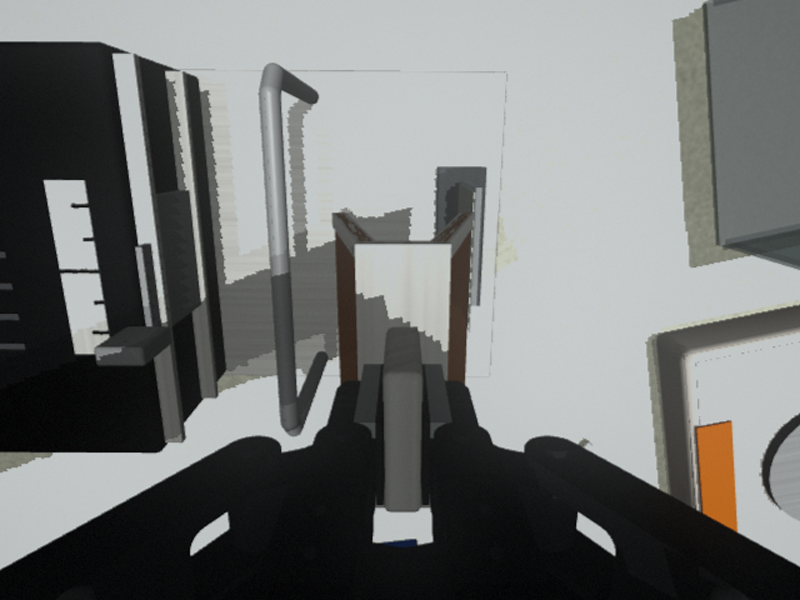

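In the 800x600 picture the bar's outer corners are at (268,67) and (290,430), the half mark is at (60–98,271), the tab top at about (122,350), and the held saddle at (403,290). Next I'll extract the bar edges numerically.

```bash
python3 - <<'E'
from h import *
np.set_printoptions(precision=4,suppress=True)
c=pickle.load(open("w3.pkl","rb"));T=pickle.load(open("w2.pkl","rb"))["top"]
g=cv2.cvtColor(c["pixels"],cv2.COLOR_RGB2GRAY).astype(float);g=cv2.GaussianBlur(g,(3,3),0)
# bar centreline
pts=[]
for r in range(75,330,3):
    x0=(268+(r*1.25-67)/(430-67)*22)/1.25+1
    a,b=int(x0)-12,int(x0)+13; gx=np.abs(g[r,a+1:b+1]-g[r,a-1:b-1])
    k=len(gx)//2; L=a+np.argmax(gx[:k]); Rr=a+k+np.argmax(gx[k:])
    if 9<=Rr-L<=19: pts.append((r,(L+Rr)/2,Rr-L))
pts=np.array(pts);p=np.polyfit(pts[:,0],pts[:,1],1)
k=abs(np.polyval(p,pts[:,0])-pts[:,1])<1;p=np.polyfit(pts[k,0],pts[k,1],1);print(len(pts),k.sum(),p,pts[k][:,2].mean())
A,B=[onz(c,(np.polyval(p,r),r),.15) for r in(90,320)]
v=A-B;print("bar line z.15",A,B,"yaw",np.degrees(np.arctan2(-v[0],v[1])))
# plane intersection with top view
n1=np.cross(ray(c,(np.polyval(p,90),90))[1],ray(c,(np.polyval(p,320),320))[1])
t=lambda x,y:(240+(x-405)/3-.33,165+y/3-.33)
q1,q2=t(497,42),t(742,93)
n2=np.cross(ray(T,q1)[1],ray(T,q2)[1]);o1=ray(c,(0,0))[0];o2=ray(T,(0,0))[0]
X=np.linalg.solve([n1,n2,[0,1,0]],[n1@o1,n2@o2,-.055]);dd=np.cross(n1,n2);dd/=dd[1];print("bar 3D",X,dd)
# ends
f=lambda x,y:(x/1.25-.1,y/1.25-.1)
e1,e2=onz(c,f(267,64),.15),onz(c,f(291,434),.15);print("ends",e1,e2,(e1+e2)/2,np.linalg.norm(e1-e2))
print("ends tri",tri((c,f(268,72)),(T,q1)),tri((c,f(290,425)),(T,q2)))
for n,y in(("-40?",350),("y40",205),("20",239),("0",271),("-20",302),("-40",333)):
    print(n,onz(c,f(98 if n=="0" else 92,y),.15))
H=[onz(c,f(*q),.15) for q in((115,54),(185,440))];print("shutter",H)
print("tab",[onz(c,f(*q),.192) for q in((97,365),(97,343),(147,362),(145,340))])
print("fin", onz(c,f(403,335),.315),[onz(c,f(*q),.315) for q in ((385,335),(421,335),(385,510),(421,510))])
E
```

```text
84 80 [  0.0591 211.1125] 16.3875
bar line z.15 [0.6178 0.0378 0.15  ] [ 0.577  -0.1375  0.15  ] yaw -13.090142199666019
bar 3D [ 0.5948 -0.055   0.1442] [ 0.2244  1.     -0.0328]
ends [0.6231 0.0626 0.15  ] [ 0.5722 -0.1623  0.15  ] [ 0.5976 -0.0499  0.15  ] 0.23066270554595236
ends tri (array([0.6204, 0.0595, 0.1405]), np.float64(0.0008058059415226109)) (array([ 0.5706, -0.164 ,  0.1384]), np.float64(0.0028543028900342633))
-40? [ 0.4637 -0.0756  0.15  ]
y40 [0.4989 0.0113 0.15  ]
20 [ 0.4912 -0.0079  0.15  ]
0 [ 0.4872 -0.0274  0.15  ]
-20 [ 0.476  -0.0453  0.15  ]
-40 [ 0.4682 -0.0647  0.15  ]
shutter [array([0.5427, 0.0859, 0.15  ]), array([ 0.5005, -0.151 ,  0.15  ])]
tab [array([ 0.493 , -0.0744,  0.192 ]), array([ 0.498, -0.062,  0.192]), array([ 0.5211, -0.0789,  0.192 ]), array([ 0.5247, -0.0662,  0.192 ])]
fin [ 0.6748 -0.0511  0.315 ] [array([ 0.6695, -0.05  ,  0.315 ]), array([ 0.6801, -0.0523,  0.315 ]), array([ 0.6553, -0.1105,  0.315 ]), array([ 0.6671, -0.1131,  0.315 ])]
```

Emit:
move_arm(
  motion=[
    [[-0.0023,-0.0252,0],[0,0,0.011],-1],
    [[0,-0.0252,0],[0,0,0],-1],
    [[0,-0.0252,0],[0,0,0],-1],
    [[0,-0.0252,0],[0,0,0],-1],
    [[0,0,0.034],[0,0,0],-1],
    [[0,0,0.034],[0,0,0],-1],
    [[0,0,0],[0,0,0],-1],
    [[0,0,0],[0,0,0],-1],
    [[0,0,0],[0,0,0],-1],
    [[0,0,0],[0,0,0],-1],
  ],
)

```text
clock: 8.9
position: [0.5981, -0.0531, 0.2714]
ee_rot: [0.783, 0.621, 0.001, 0.001]
ft_force: [-0.3, -0.2, -2.0]
grip_width: 0.109
grasp_force: 41.8
```

```bash
python3 - <<'E'
from h import *
from workcell import vision,manip
c=vision.camera("wrist");s=vision.camera("scene");pickle.dump((c,s),open("w4.pkl","wb"))
o=manip.get_obs();print(o["position"],o["ee_rot"])
M=Rn.from_quat(o["ee_rot"]).as_matrix();P=np.array(o["position"])
q=[proj(c,P+M@np.array([a,b,-.032])) for a in(.02,-.02) for b in(-.005,.005)];print(np.array(q)*1.0)
im=np.zeros((600,800,3),np.uint8)
im[:480,:400]=cv2.resize(c["pixels"][120:360,220:420,::-1],None,fx=2,fy=2,interpolation=cv2.INTER_CUBIC)
im[:480,400:800]=cv2.resize(s["pixels"][180:340,215:348,::-1],(400,480),interpolation=cv2.INTER_CUBIC)
cv2.imwrite("pics/c4.png",im)
E
```

```text
[ 0.59785921 -0.05321134  0.27091158] [7.83530262e-01 6.21353340e-01 4.25444035e-04 4.18213082e-04]
[[304.15998428 301.61904572]
 [338.85719805 301.55368783]
 [305.89677705 418.49657204]
 [337.65966729 418.43929772]]
```

View pics/c4.png

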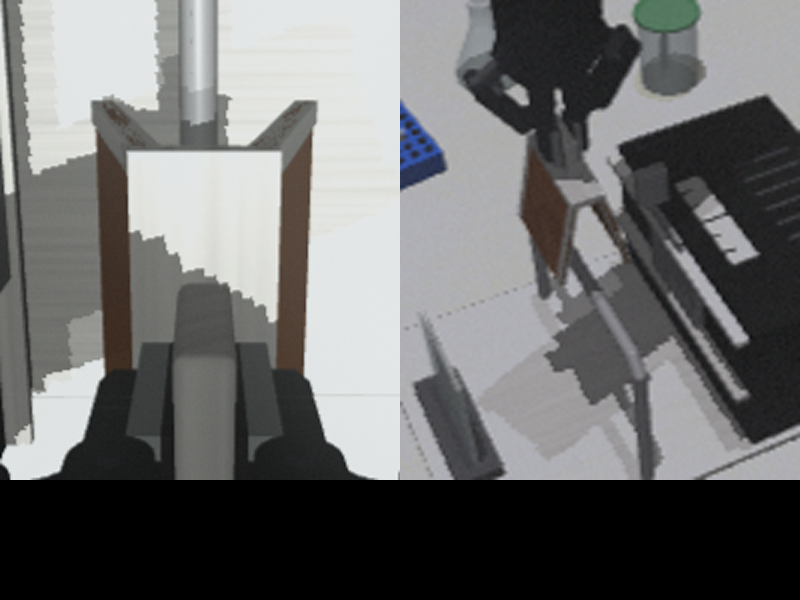

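The held saddle appears square above the bar. In the crop the bar centre is at about (198,60), the outer feet corners at x≈93 and x≈317 (row 101), and the bridge edge at row 150. I'll compute the offsets in tool axes.

```bash
python3 - <<'E'
from h import *
from workcell import manip
np.set_printoptions(precision=4,suppress=True)
c,s=pickle.load(open("w4.pkl","rb"));o=manip.get_obs();M=Rn.from_quat(o["ee_rot"]).as_matrix();P=np.array(o["position"])
f=lambda x,y:(220+x/2-.25,120+y/2-.25)
rel=lambda q,z:(M.T@(onz(c,f(*q),z)-P))[:2]
z=P[2]
for n,q,h in(("feetL",(93,101),z-.084),("feetR",(317,101),z-.084),("bridge L",(127,151),z-.003),("bridge R",(282,151),z-.003),("fin end L",(174,345),z+.032),("fin end R",(235,345),z+.032)): print(n,rel(q,h))
g=cv2.GaussianBlur(cv2.cvtColor(c["pixels"],cv2.COLOR_RGB2GRAY),(3,3),0).astype(float)
for r in(70,90,110,130,150,160):
    gx=np.abs(g[r,301:341]-g[r,299:339]);L=300+np.argmax(gx[:19]);R=300+19+np.argmax(gx[19:])
    x=(L+R)/2;print(r,L,R,(M.T@(onz(c,(x,r),.15)-P))[:2])
E
```

```text
feetL [ 0.0444 -0.0299]
feetR [0.0443 0.0307]
bridge L [ 0.0448 -0.0135]
bridge R [0.0448 0.0139]
fin end L [ 0.0229 -0.0042]
fin end R [0.0229 0.0045]
70 308 329 [ 0.0988 -0.0017]
90 311 329 [ 0.0877 -0.0008]
110 311 329 [ 0.0763 -0.0009]
130 317 329 [0.0646 0.0009]
150 311 329 [ 0.0526 -0.0009]
160 311 329 [ 0.0465 -0.0009]
```

Emit:
move_arm(
  motion=[
    [[0,-0.0016,0],[0,0,0],-1],
    [[0,0,0.03],[0,0,0],-1],
    [[0,0,0.03],[0,0,0],-1],
    [[0,0,0.03],[0,0,0],-1],
    [[0,0,0.03],[0,0,0],-1],
    [[0,0,0.012],[0,0,0],-1],
    [[0,0,0],[0,0,0],-1],
    [[0,0,0],[0,0,0],-1],
  ],
)

```text
clock: 9.8
position: [0.5968, -0.053, 0.1722]
ee_rot: [0.784, 0.621, 0.0, 0.0]
ft_force: [-0.5, -0.3, -0.7]
grip_width: 0.11
grasp_force: 41.9
```

Emit:
move_arm(
  motion=[
    [[0,0,0.0015],[0,0,0],-1],
    [[0,0,0.0015],[0,0,0],-1],
    [[0,0,0],[0,0,0],-1],
    [[0,0,0],[0,0,0],-1],
  ],
)

```text
clock: 10.2
position: [0.5964, -0.0531, 0.1691]
ee_rot: [0.784, 0.621, 0.0, 0.0]
ft_force: [0.0, 0.3, -1.9]
grip_width: 0.112
grasp_force: 41.9
```

Emit:
move_arm(
  motion=[
    [[0,0,0.0013],[0,0,0],-1],
    [[0,0,0.0013],[0,0,0],-1],
    [[0,0,0],[0,0,0],-1],
    [[0,0,0],[0,0,0],-1],
  ],
)

```text
clock: 10.6
position: [0.5965, -0.0531, 0.1681]
ee_rot: [0.784, 0.621, 0.0, 0.001]
ft_force: [-3.9, -0.2, 9.9]
grip_width: 0.108
grasp_force: 43.5
```

Emit:
move_arm(
  motion=[
    [[0,0,-0.0013],[0,0,0],-1],
    [[0,0,0],[0,0,0],-1],
    [[0,0,0],[0,0,0],-0.6],
    [[0,0,0],[0,0,0],-0.4],
    [[0,0,0],[0,0,0],-0.2],
    [[0,0,0],[0,0,0],0.1],
    [[0,0,0],[0,0,0],0.1],
    [[0,0,0],[0,0,0],0.1],
  ],
)

```text
clock: 11.4
position: [0.5963, -0.0532, 0.1678]
ee_rot: [0.784, 0.621, -0.0, 0.0]
ft_force: [-0.9, -0.5, -0.8]
grip_width: 0.553
grasp_force: 0.0
```

Emit:
move_arm(
  motion=[
    [[0,0,-0.01],[0,0,0],0.1],
    [[0,0,-0.02],[0,0,0],0.1],
    [[0,0,-0.04],[0,0,0],0.1],
    [[0,0,-0.05],[0,0,0],0.1],
    [[0,0,-0.05],[0,0,0],0.1],
    [[0,0,0],[0,0,0],0.1],
    [[0,0,0],[0,0,0],0.1],
    [[0,0,0],[0,0,0],0.1],
  ],
)

```text
clock: 12.2
position: [0.596, -0.0532, 0.2949]
ee_rot: [0.784, 0.621, -0.0, -0.0]
ft_force: [-0.4, -0.6, -1.2]
grip_width: 0.546
grasp_force: 0.0
```

```bash
python3 - <<'E'
from h import *
from workcell import vision,manip
c=vision.camera("wrist");s=vision.camera("scene");pickle.dump((c,s),open("w5.pkl","wb"))
o=manip.get_obs();print(o["position"],o["ee_rot"],o["joint_pos"],o["ft_force"])
im=np.zeros((600,800,3),np.uint8)
im[:600,:400]=cv2.resize(c["pixels"][20:320,120:370,::-1],(400,480),interpolation=cv2.INTER_CUBIC)[:600] if 0 else cv2.copyMakeBorder(cv2.resize(c["pixels"][20:320,120:370,::-1],(400,480),interpolation=cv2.INTER_CUBIC),0,120,0,0,0)
im[:480,400:800]=cv2.resize(s["pixels"][180:340,215:348,::-1],(400,480),interpolation=cv2.INTER_CUBIC)
cv2.imwrite("pics/c5.png",im)
E
```

```text
[ 0.59586817 -0.05322644  0.29442303] [ 7.83602306e-01  6.21262239e-01 -6.18663452e-04 -5.22877005e-04] [ 0.58024514  0.33095683 -0.72950153  1.40338185  0.21876691  1.49102959
 -0.36979192] [0.01246848 0.13133782 0.71490609]
```

View pics/c5.png

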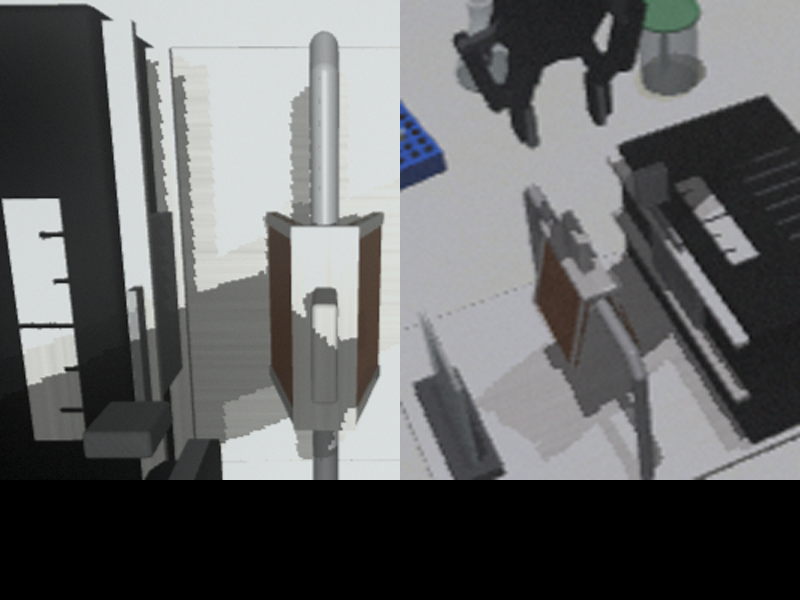

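The saddle hangs squarely on the bar, with the bridge resting on it. In the crop the tab's top face is at about (120,444) and the half mark at row 326. Next I'll go above the tab and turn the tool.

Emit:
move_arm(
  motion=[
    [[-0.0263,-0.0554,0],[0,0,0],0.1],
    [[-0.0263,-0.0554,0],[0,0,0],0.1],
    [[0,0,0],[0,0,-0.1818],0.1],
    [[0,0,0],[0,0,-0.1818],0.1],
    [[0,0,0],[0,0,-0.1818],0.1],
    [[0,0,0],[0,0,-0.1818],0.1],
    [[0,0,0],[0,0,-0.1818],0.1],
    [[0,0,0],[0,0,-0.1818],0.1],
    [[0,0,0],[0,0,-0.1818],0.1],
    [[0,0,0],[0,0,-0.1818],0.1],
    [[0,0,0],[0,0,-0.1818],0.1],
    [[0,0,0],[0,0,-0.1818],0.1],
  ],
)

```text
clock: 13.5
position: [0.506, -0.0726, 0.2947]
ee_rot: [0.183, 0.983, 0.0, -0.001]
ft_force: [0.2, 0.3, -0.8]
grip_width: 0.545
grasp_force: 0.0
```

Emit:
move_arm(
  motion=[
    [[0,0,0],[0,0,-0.1818],0.1],
    [[0,0,0],[0,0,0],0.1],
    [[0,0,0],[0,0,0],0.1],
    [[0,0,0],[0,0,0],0.1],
    [[0,0,0],[0,0,0],0.1],
  ],
)

```text
clock: 14.0
position: [0.5064, -0.0726, 0.2953]
ee_rot: [0.116, 0.993, -0.0, -0.0]
ft_force: [0.4, 0.5, -0.6]
grip_width: 0.555
grasp_force: 0.0
```

```bash
python3 - <<'E'
from h import *
from workcell import vision,manip
c=vision.camera("wrist");pickle.dump(c,open("w6.pkl","wb"))
o=manip.get_obs();print(o["position"],o["ee_rot"],o["joint_pos"])
print(proj(c,np.array([.506,-.0727,.192])))
cv2.imwrite("pics/w6.png",cv2.resize(c["pixels"][:,:,::-1],(800,600),interpolation=cv2.INTER_CUBIC))
E
```

```text
[ 0.50638778 -0.07250716  0.29531298] [ 1.15574666e-01  9.93298795e-01 -1.29161031e-05 -3.33673668e-05] [ 0.83992897  0.12276915 -0.84557699  1.6182705   0.09255625  1.4422758
  1.3253307 ]
[321.83595814 238.96798257]
```

View pics/w6.png

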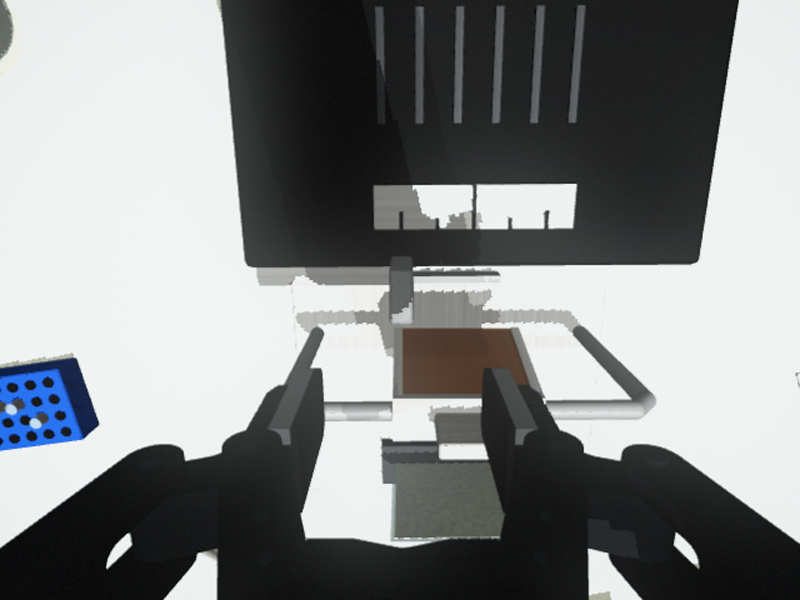

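The tab is centred at column 402, as predicted, and the half mark is at column 474 (row 230). The hanging saddle is visible at (467,360). I'll check the centring of the saddle and the tab numerically.

```bash
python3 - <<'E'
from h import *
np.set_printoptions(precision=4,suppress=True)
c5,s5=pickle.load(open("w5.pkl","rb"));c6=pickle.load(open("w6.pkl","rb"));c3=pickle.load(open("w3.pkl","rb"))
a=np.radians(-13);ex=np.array([np.cos(a),np.sin(a),0]);ey=np.array([-np.sin(a),np.cos(a),0])
L=lambda X:np.array([X@ex,X@ey,X[2]])
f5=lambda x,y:(120+x/1.6-.3,20+y/1.6-.3); f6=lambda x,y:(x/1.25-.1,y/1.25-.1)
print("bridge +y end",L(onz(c5,f5(325,226),.162)),"fin +y top",L(onz(c5,f5(324,303),.197)),"fin -y",L(onz(c5,f5(324,402),.197)))
for r,x in((234,60),(281,60),(326,40),(369,75),(409,70)):print("w5 mark",L(onz(c5,f5(x,r),.15))[1])
for x in(401,437,474,510,546):print("w6 mark",L(onz(c6,f6(x,225),.15))[1])
print("w6 pane top",[L(onz(c6,f6(x,395),.158))[1] for x in(393,542)],"pane foot",[L(onz(c6,f6(x,328),.081))[1] for x in(395,517)])
print("bar right end",L(onz(c6,f6(655,405),.15)))
for y in(257,322):print("tab",[L(onz(c6,f6(x,y),.192)) for x in(391,412)])
print("tab top +y edge: w5/w6",tri((c5,f5(121,432)),(c6,f6(412,300))))
E
```

```text
bridge +y end [0.5933 0.1268 0.162 ] fin +y top [0.5927 0.1022 0.197 ] fin -y [0.5925 0.0635 0.197 ]
w5 mark 0.12293433516693804
w5 mark 0.1026720722501023
w5 mark 0.08254955057644683
w5 mark 0.062463192995310696
w5 mark 0.04317210272075947
w6 mark 0.0424655633910108
w6 mark 0.062354985508742945
w6 mark 0.08279931481358008
w6 mark 0.10269345284153027
w6 mark 0.12258991714138166
w6 pane top [np.float64(0.03695490576301074), np.float64(0.12496445918817554)] pane foot [np.float64(0.03731841165877216), np.float64(0.12581159570066822)]
bar right end [0.5901 0.1969 0.15  ]
tab [array([0.4885, 0.0377, 0.192 ]), array([0.4885, 0.0477, 0.192 ])]
tab [array([0.5213, 0.0372, 0.192 ]), array([0.5214, 0.0477, 0.192 ])]
tab top +y edge: w5/w6 (array([ 0.5085, -0.0683,  0.1887]), np.float64(0.0001365552864173412))
```

Emit:
move_arm(
  motion=[
    [[0,0,0.04],[0,0,-0.006],0.1],
    [[0,0,0.04],[0,0,0],0.1],
    [[0,0,0.04],[0,0,0],0.1],
    [[0,0,0.04],[0,0,0],0.1],
    [[0,0,0.0175],[0,0,0],0.1],
    [[0,0,0],[0,0,0],0.1],
    [[0,0,0],[0,0,0],0.1],
  ],
  newtons=50,
)

```text
clock: 14.75
position: [0.507, -0.0725, 0.1634]
ee_rot: [0.113, 0.994, 0.0, 0.001]
ft_force: [-0.1, 0.0, 0.2]
grip_width: 0.555
grasp_force: 0.0
```

Emit:
move_arm(
  motion=[
    [[0,0,0],[0,0,0],-1],
    [[0,0,0],[0,0,0],-1],
    [[0,0,0],[0,0,0],-1],
    [[0,0,0],[0,0,0],-1],
    [[0,0,0],[0,0,0],-1],
    [[0,0,0],[0,0,0],-1],
    [[0,0,0],[0,0,0],-1],
    [[0,0,0],[0,0,0],-1],
  ],
)

```text
clock: 15.55
position: [0.5069, -0.0733, 0.1634]
ee_rot: [0.113, 0.994, -0.001, 0.001]
ft_force: [-1.0, -2.1, 6.0]
grip_width: 0.133
grasp_force: 49.9
```

Emit:
move_arm(
  motion=[
    [[0,0.0067,0],[0,0,0],-1],
    [[0,0.0067,0],[0,0,0],-1],
    [[0,0.0067,0],[0,0,0],-1],
    [[0,0.0067,0],[0,0,0],-1],
    [[0,0.0067,0],[0,0,0],-1],
    [[0,0.0067,0],[0,0,0],-1],
    [[0,0.0067,0],[0,0,0],-1],
    [[0,0.0067,0],[0,0,0],-1],
    [[0,0,0],[0,0,0],-1],
    [[0,0,0],[0,0,0],-1],
    [[0,0,0],[0,0,0],-1],
  ],
)

```text
clock: 16.65
position: [0.5155, -0.0356, 0.1633]
ee_rot: [0.114, 0.994, -0.002, 0.0]
ft_force: [-4.8, -7.5, 8.9]
grip_width: 0.131
grasp_force: 50.3
```

```bash
python3 - <<'E'
from h import *
from workcell import vision,manip
c=vision.camera("wrist");s=vision.camera("scene");pickle.dump((c,s),open("w7.pkl","wb"))
o=manip.get_obs();P=np.array(o["position"]);a=np.radians(-13);print(P,"travel vs start ey",P@[-np.sin(a),np.cos(a),0]-.0827,o["ft_force"],o["grasp_force"])
im=np.zeros((600,800,3),np.uint8)
im[:480,:480]=cv2.resize(c["pixels"][60:300,200:440,::-1],None,fx=2,fy=2,interpolation=cv2.INTER_CUBIC)
im[:480,480:800]=cv2.resize(s["pixels"][180:340,220:326,::-1],(320,480),interpolation=cv2.INTER_CUBIC)
cv2.imwrite("pics/c7.png",im)
E
```

```text
[ 0.51550821 -0.03565258  0.16335   ] travel vs start ey -0.001474695059119055 [-5.10673583 -7.14969589  9.4061173 ] 50.34302473068237
```

View pics/c7.png

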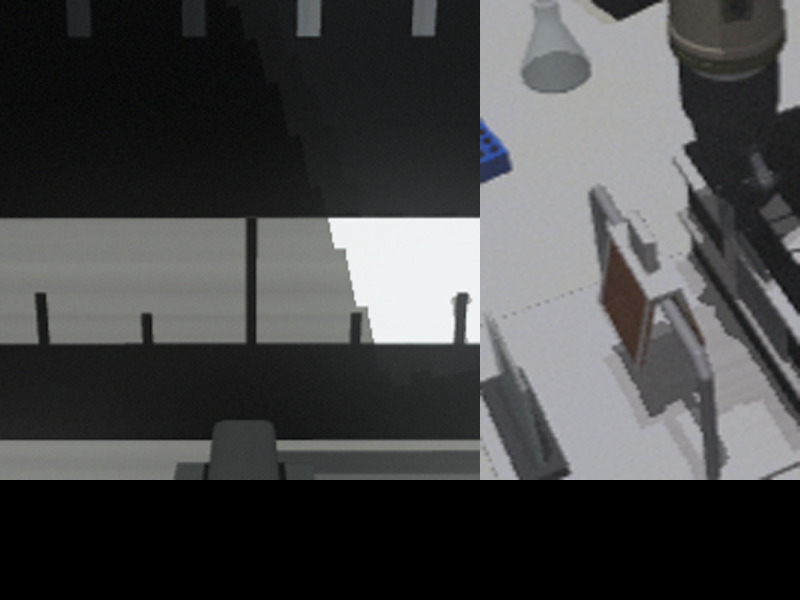

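The tab middle is at column 243.5 and the long line at 251 in the crop, so the tab is about 1.5–2 mm short. The saddle still hangs square.

Emit:
move_arm(
  motion=[
    [[0,0.0021,0],[0,0,0],-1],
    [[0,0,0],[0,0,0],-1],
    [[0,0,0],[0,0,0],-1],
    [[0,0,0],[0,0,0],-1],
    [[0,0,0],[0,0,0],-1],
    [[0,0,0],[0,0,0],-1],
  ],
)

```text
clock: 17.35
position: [0.5158, -0.0342, 0.1633]
ee_rot: [0.114, 0.994, -0.002, 0.0]
ft_force: [-5.2, -8.4, 8.6]
grip_width: 0.131
grasp_force: 50.4
```

```bash
python3 -c "
from workcell import order
print(order.hand_in())"
```

```text
the job is handed in; nothing more can be done
None
```

The amber saddle hangs squarely on the bar, centred in front of the window and released. The gripper is holding the shutter tab at the half-travel line by my measurements, and the job was handed in at about 17 s; no verdict came back.

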